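# Clip the big food box shut

## Task

Clip the lid of the big food box shut: fold its two raised side clips down, one after the other, until each lies flat against the side of the box. Leave the small tub's clip up, that tub is still waiting to be filled.

Things in the scene. Friction and masses are not known exactly. Their poses are not given: they have to be found in the camera images.
- food_box: Big frosted food box, 130 (x) x 150 (y) mm, 98 mm high with its white lid (140 x 160 mm), stuck to the counter by a non-slip mat. Origin at the centre of its underside, z up. One light grey clip mid-way along each side: on the -x and +x sides already shut, on the +y and -y sides raised. Their hinge lines run along the box's x, 82 mm from the origin in y, 90 mm above the counter.
- clip_left (a joint): Hinge angle (rad) of the clip on the food box's +y side, a flap 60 mm wide (along x), 36 long, 4 thick. 0: hangs flat against the side, free end 54 mm above the counter, outer face 85 mm from the box's origin in y; 1.57: straight out; more: up and outward (starts 1.75 to 2.2, stop at 2.4). Stiff hinge, stays where left; 1.5 N at the free end moves it; no spring or snap.
- clip_right (a joint): The same for the same-sized clip on the food box's -y side.
- tub_clip (a joint): Hinge angle (rad), counted the same way, of the only clip (45 mm wide, 30 mm long) of the small tub: frosted plastic with a white lid, 80 x 90 mm, 62 mm high, also stuck to the counter, across the counter's middle (y = 0) from the food box. Starts at 1.7 to 2.1 and is to stay up.
Not all that is in view belongs to the job. Leave any blue, pink or purple look-alike of the part that bears tub_clip alone.

How it is judged:
By the outcome, as a careful person would: the job done as asked, in the order asked, and still so for the second after the job is handed in, with the robot touching nothing.
It also fails if it takes over 35 s, if anything falls off the work surface, if the arm or the gripper's body presses on something with over 40 N, if the wrist force passes 120 N, or if a joint passes its speed limit or range.

## Robot

A 6-joint arm with a two-finger parallel gripper is mounted at the origin on the work surface. World frame = base frame: x ahead of the robot, y to its left, z up, the work surface at z = 0. Lengths are in mm, angles in rad, forces in N, time in s.
With the tool pointing down it reaches from about 275 to 1000 mm from the base axis. Payload 8.4 kg.
Tool frame: the origin (TCP) lies at the very end of the fingers, on their centre line; the grasp point (between the pads) lies 19 mm behind it; z points along the fingers, x is the direction in which the jaws open and shut, and the axes are right-handed (so a half turn about z gives the same grasp; the last joint's range is limited). The gripper opens to 85 mm and grips with 20 to 120 N. Pads are 22 mm wide; open, the fingers measure 114 mm over their backs; the gripper's body (76 mm by 85 mm) begins 54 mm behind the grasp point. The pads swing forward as they close: fully open they stand 13 mm farther back than shut.
Start: joints at [-1.295, 0.353, 1.633, -0, 1.155, -0.002], TCP at [171.399, -601.041, 231.281] pointing down, gripper open.
Joint ranges: [-2.63, 2.63], [-0.92, 2.1], [0.06, 2.66], [-1.3, 4.44], [0, 2.69], [-3.02, 3.02]. Speed limits (rad/s): [2.22, 2.22, 2.79, 3.14, 3.14, 3.14].

## Interface

Orientations are given as [roll, pitch, yaw] about the fixed x, y, z axes, in that order (R = Rz(yaw) Ry(pitch) Rx(roll)).
In Python, from rig import r gives the robot as it stands. The module is installed in compiled form; this text tells all that it offers.
- The arm moves only by the tool apply_moves, never from a script. Its argument "targets" is a list that holds one entry, the list of rows, each a list of 7 numbers: the gripper's target within -1 to 1 (fully open at 1, half-way at 0, shut at -1), then the shift along the tool's x, y, z in cm, then the turn, a rotation vector about the tool's x, y, z in degrees. A call has 1 to 8 rows; each row is the pose to reach, as a shift and turn from the pose measured when the call began, along the tool's axes at that moment; what a row does not reach only later rows make up. A row lasts 1/10 s, in which the tool goes at most 50 mm and 8.59 degrees, less where a joint would pass 70% of its speed; a pose out of reach is approached as far as the arm can. A call with a gripper value outside its range is refused whole. The fingers move at their own pace and stop on an object; "newtons" is the grip in N (left out, the last holds). Time passes only in rows, so rows that repeat a pose let the fingers close. It gives the time, the measured TCP pose, the force and the opening at its end, in the units of the state.
- r.sense(): the state, without advancing time (a new reading comes with each control period).
- r.grab_frame(name): name is "scene" or "top"; returns a dict with "pixels" (420x560x3 uint8, red, green, blue), "fov_y" (degrees; the focal length in pixels is half the picture's height over the tangent of half this angle, whatever the lens; pixels are square), "cx", "cy" (the principal point, pixels), "R" (3x3) and "t" (3): a world point X has camera coordinates R X + t. Camera axes: x right, y down, z forward; pixel columns grow to the right and rows downward; lengths in mm; the calibration is good to about 2 mm. A picture is of the moment at which its call begins. There is no depth.
- r.sign_off(): hands the job in, once; it reports no verdict.
The state is a dict: "clock": time; "qpos": joint angles; "qvel": joint speeds; "joint_efforts": joint torques, N m; "eef_pos": TCP position; "tcp_rot": TCP orientation; "contact_force": force on the tool from outside, world axes, zero at the start; "wrist_torque": the same for the moment, N m; "opening": opening from 0.0 (shut) to 1.0 (fully open).
Only numpy, scipy, OpenCV 4.12 (cv2) and the standard library are available. Lean on these libraries where they do the work, as an engineer would, in place of code of your own. Each camera call takes 0.05 s, during which the arm holds its last target. There are 200 camera calls.

## Working session

There is one attempt and no reset: what is moved stays moved. The work goes in short steps, Python scripts to look and compute and a tool call to move; the robot and the scene stay as the last step left them, time stands still between calls to the robot, and variables do not carry over. Pictures are saved under pics/ and viewed, about 8 in all and at most 12, crops included, and the job is handed in when it is done.

Besides the shell and the picture viewer there is one more tool, called as name(argument=value, ...), one argument or row to a line, values as JSON. apply_moves: Moves the arm, as the interface text tells. Its arguments: {"type":"object","properties":{"targets":{"type":"array"},"newtons":{"type":"number"}},"required":["targets"]}

```bash
mkdir -p pics; python3 - <<'E'
from rig import r
import cv2,pickle
for n in("scene","top"):
    f=r.grab_frame(n);pickle.dump(f,open(n+".pkl","wb"))
    cv2.imwrite(f"pics/{n}0.png",f["pixels"][:,:,::-1]);print(n,f["fov_y"],f["cx"],f["cy"],f["R"],f["t"])
print(r.sense())
E
```

```text
scene 42.774716717249326 269.96545852622165 218.26246339860106 [[ 0.39568476  0.91834322 -0.00890561]
 [ 0.60979647 -0.269968   -0.74516142]
 [-0.68671817  0.28941841 -0.66682467]] [-185.18409233 -222.81614052 1557.05055179]
top 44.70228246752169 287.69963158972 196.50619091442226 [[-0.01975225 -0.99976067  0.00940518]
 [-0.99557986  0.018804   -0.09201712]
 [ 0.09181824 -0.01118115 -0.99571301]] [  14.89688923  457.99531312 1097.17242507]
{'clock': 0.1, 'qpos': array([-1.29540405e+00,  3.53606342e-01,  1.63405538e+00, -1.70547449e-05,
        1.15520518e+00, -2.35844907e-03]), 'qvel': array([ 4.88093987e-04, -9.58547192e-04, -1.40244179e-03, -5.63591914e-04,
        4.01280688e-04,  4.49886304e-06]), 'joint_efforts': array([ 6.09745912e-04, -6.06356835e+01, -3.42820108e+01, -1.96062626e-05,
        3.93850700e-03,  1.51413474e-05]), 'eef_pos': array([ 171.27414929, -600.62875072,  230.62148461]), 'tcp_rot': array([ 3.14158006e+00,  1.27428543e-03, -1.29303871e+00]), 'contact_force': array([ 0.41362381,  0.48145547, -0.68645737]), 'wrist_torque': array([-0.03243741,  0.03353891, -0.02442417]), 'opening': 0.9953141926679175}
```

View pics/top0.png

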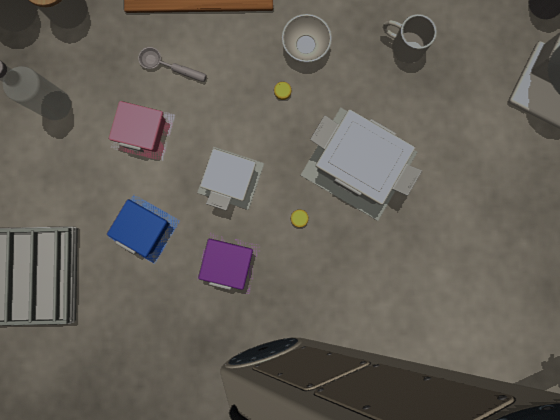

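View pics/scene0.png

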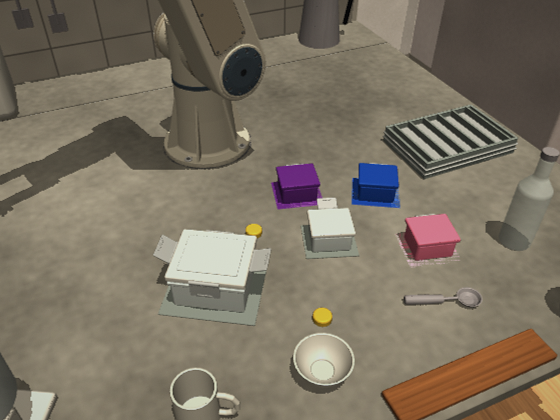

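The top view shows the food box lid around (366,156), with raised clips at about (323,130) and (405,180). The small tub is at (228,175) with its clip at (218,200). I'll zoom in on the box in both views to measure the corners.

```bash
python3 - <<'E'
import cv2,pickle,numpy as np
a=pickle.load(open("top.pkl","rb"))["pixels"][95:225,295:430,::-1]
b=pickle.load(open("scene.pkl","rb"))["pixels"][220:330,145:280,::-1]
A=cv2.resize(a,(400,385),interpolation=cv2.INTER_CUBIC)
s=400/135
A=cv2.resize(a,None,fx=s,fy=s,interpolation=cv2.INTER_CUBIC);B=cv2.resize(b,None,fx=s,fy=s,interpolation=cv2.INTER_CUBIC)
B=cv2.copyMakeBorder(B,0,A.shape[0]-B.shape[0],0,0,cv2.BORDER_CONSTANT)
print(s);cv2.imwrite("pics/crop0.png",np.hstack([A,B]))
E
```

```text
2.962962962962963
```

View pics/crop0.png

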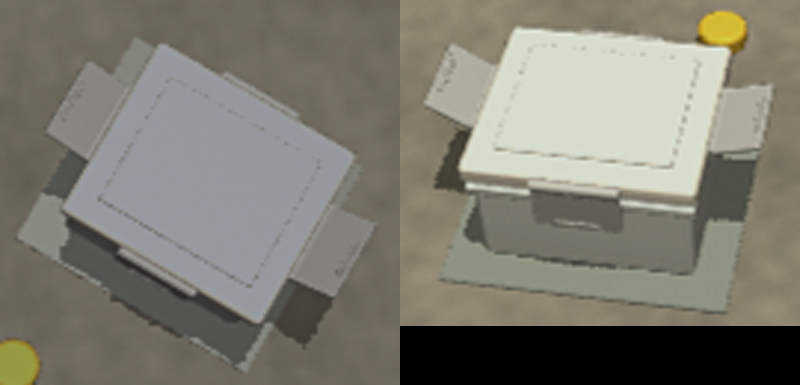

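```bash
cat > fit.py <<'E'
import pickle,numpy as np
from scipy.optimize import least_squares
F={n:pickle.load(open(n+".pkl","rb")) for n in("top","scene")}
def proj(n,X):
    f=F[n];c=X@f["R"].T+f["t"];k=210/np.tan(np.radians(f["fov_y"]/2))
    return k*c[:,:2]/c[:,2:]+[f["cx"],f["cy"]]
def W(p,P):
    c,s=np.cos(p[2]),np.sin(p[2]);P=np.array(P,float)
    return P@np.array([[c,s,0],[-s,c,0],[0,0,1]])+[p[0],p[1],0]
E
python3 - <<'E'
from fit import *
s=400/135
lid=[(70,80,98),(70,-80,98),(-70,-80,98),(-70,80,98)]
def pts(p):
    a,b=p[3:]
    L=[(x,82+36*np.sin(a),90-36*np.cos(a)) for x in(30,-30)]
    R=[(x,-82-36*np.sin(b),90-36*np.cos(b)) for x in(30,-30)]
    return W(p,lid+L+R)
T=np.array([(162,45),(355,157),(258,322),(63,210),(88,63),(47,131),(375,224),(330,290)])/s+[295,95]
S=np.array([(297,200),(61,180),(115,27),(330,48),(368,152),(372,86),(25,104),(52,44)])/s+[145,220]
res=lambda p:np.r_[(proj("top",pts(p))-T).ravel(),(proj("scene",pts(p))-S).ravel()]
o=least_squares(res,[500,-150,-.52,2,2]);print(o.x);print(o.fun.reshape(2,8,2).round(1).tolist())
p=o.x
print(W(p,[(0,82,90),(0,-82,90)]),pts(p)[4:].round())
E
```

```text
[ 534.37794544 -155.09869045   -0.54934595    1.77360982    2.18055844]
[[[-0.9, -3.5], [1.3, -2.8], [0.8, -0.1], [-1.3, -1.6], [-1.1, -2.2], [-1.8, -0.5], [0.1, -2.0], [1.0, 1.1]], [[-0.4, -3.4], [-2.2, -5.0], [-1.4, -2.1], [0.3, -2.3], [-1.9, -0.4], [1.0, 0.2], [-0.5, -0.2], [-0.8, -0.7]]]
[[ 577.1925665   -85.16366186   90.        ]
 [ 491.56332437 -225.03371903   90.        ]] [[ 621.  -71.   97.]
 [ 570.  -39.   97.]
 [ 502. -266.  111.]
 [ 451. -235.  111.]]
```

```bash
cat >> fit.py <<'E'
E
python3 - <<'E'
from fit import *
s=400/135
def pts(p):
    a,b,i,z=p[3:]
    lid=[(70-i,80-i,z),(70-i,-80+i,z),(-70+i,-80+i,z),(-70+i,80-i,z)]
    L=[(x,82+36*np.sin(a),90-36*np.cos(a)) for x in(30,-30)]
    R=[(x,-82-36*np.sin(b),90-36*np.cos(b)) for x in(30,-30)]
    return W(p,lid+L+R)
T=np.array([(162,45),(355,157),(258,322),(63,210),(88,63),(47,131),(375,224),(330,290)])/s+[295,95]
S=np.array([(297,200),(61,180),(115,27),(330,48),(368,152),(372,86),(25,104),(52,44)])/s+[145,220]
res=lambda p:np.r_[(proj("top",pts(p))-T).ravel(),(proj("scene",pts(p))-S).ravel()]
o=least_squares(res,[500,-150,-.52,2,2,0,98],loss="soft_l1");print(o.x.round(3));print(res(o.x).reshape(2,8,2).round(1).tolist())
p=o.x
from scipy.spatial.transform import Rotation as Ro
from rig import r
st=r.sense();R=Ro.from_euler("xyz",st["tcp_rot"]).as_matrix()
for q in [(0,108,180),(0,108,130),(0,108,57),(0,96,57),(0,-108,180)]:
    w=W(p,[q])[0];print(q,w.round(1),"cm",((w-st["eef_pos"])@R/10).round(2))
d=(Ro.from_matrix(R).inv()*Ro.from_euler("xyz",[np.pi,0,p[2]])).as_rotvec(degrees=True);print(d)
E
```

```text
[ 533.151 -155.16    -0.549   -4.536    2.198    0.974   87.201]
[[[-1.4, -1.0], [-0.7, -1.0], [-0.4, 0.3], [-0.9, -0.4], [-1.2, -1.5], [-1.9, 0.1], [0.1, -1.6], [0.9, 1.6]], [[-0.9, -0.5], [-1.0, -2.1], [-0.7, 1.6], [-0.4, 1.3], [-2.1, -0.5], [0.9, 0.2], [-0.6, -0.8], [-0.9, -1.2]]]
(0, 108, 180) [589.5 -63.1 180. ] cm [-40.22 -54.96   5.11]
(0, 108, 130) [589.5 -63.1 130. ] cm [-40.22 -54.96  10.11]
(0, 108, 57) [589.5 -63.1  57. ] cm [-40.21 -54.96  17.41]
(0, 96, 57) [583.3 -73.3  57. ] cm [-39.39 -54.08  17.41]
(0, -108, 180) [ 476.8 -247.3  180. ] cm [-25.6  -39.07   5.09]
[-2.64577641e-02  6.98837076e-02 -4.26050645e+01]
```

apply_moves(
  targets=[
    [[-1, -40.2, -55, 3, 0, 0, -42.6], [-1, -40.2, -55, 3, 0, 0, -42.6], [-1, -40.2, -55, 3, 0, 0, -42.6], [-1, -40.2, -55, 3, 0, 0, -42.6], [-1, -40.2, -55, 3, 0, 0, -42.6], [-1, -40.2, -55, 3, 0, 0, -42.6], [-1, -40.2, -55, 3, 0, 0, -42.6], [-1, -40.2, -55, 3, 0, 0, -42.6]],
  ],
)

```text
clock: 0.9
eef_pos: [417.6, -283.9, 213.5]
tcp_rot: [-3.141, 0.001, -0.55]
contact_force: [1.4, -1.2, -0.9]
opening: -0.002
```

```bash
cat > go.py <<'E'
# print tool-frame shift (cm) and turn (deg) from here to box-frame TCP points, pitch tilt 0
import sys,numpy as np
from fit import W
from scipy.spatial.transform import Rotation as Ro
from rig import r
p=[533.2,-155.2,-0.549]
st=r.sense();R=Ro.from_euler("xyz",st["tcp_rot"])
c,s=np.cos(p[2]),np.sin(p[2]);e=st["eef_pos"];dx,dy=e[0]-p[0],e[1]-p[1]
print("t",st["clock"],"box",np.round([c*dx+s*dy,-s*dx+c*dy,e[2]],1),"F",st["contact_force"].round(1),st["opening"])
for a in sys.argv[1:]:
    q=[float(v) for v in a.split(",")]
    print(q,R.inv().apply(W(p,[q])[0]-e).round(1)/10,(R.inv()*Ro.from_euler("xyz",[np.pi,0,p[2]])).as_rotvec(degrees=True).round(1))
E
python3 go.py 0,108,150
```

```text
t 0.9 box [ -31.5 -170.1  213.5] F [ 1.4 -1.2 -0.9] -0.0019743648529717277
[0.0, 108.0, 150.0] [  3.14 -27.81   6.37] [-0.   0.1 -0. ]
```

apply_moves(
  targets=[
    [[-1, 3.1, -27.8, 4, 0, 0, 0], [-1, 3.1, -27.8, 4, 0, 0, 0], [-1, 3.1, -27.8, 4, 0, 0, 0], [-1, 3.1, -27.8, 4, 0, 0, 0], [-1, 3.1, -27.8, 4, 0, 0, 0], [-1, 3.1, -27.8, 4, 0, 0, 0], [-1, 3.1, -27.8, 4, 0, 0, 0], [-1, 3.1, -27.8, 4, 0, 0, 0]],
  ],
)

```text
clock: 1.7
eef_pos: [588.9, -62.4, 173.0]
tcp_rot: [3.142, 0.002, -0.548]
contact_force: [-0.8, -0.9, 0.9]
opening: 0.001
```

```bash
python3 go.py 0,108,115 0,108,100; python3 - <<'E'
from rig import r
import cv2,numpy as np
a=r.grab_frame("top")["pixels"][70:240,260:440,::-1];b=r.grab_frame("scene")["pixels"][170:340,120:300,::-1]
cv2.imwrite("pics/m1.png",cv2.resize(np.hstack([a,b]),(800,378),interpolation=cv2.INTER_CUBIC))
E
```

```text
t 1.7 box [ -1.  108.2 173. ] F [-0.8 -0.9  0.9] 0.001015217766390668
[0.0, 108.0, 115.0] [0.11 0.02 5.8 ] [0.  0.1 0.1]
[0.0, 108.0, 100.0] [0.11 0.02 7.3 ] [0.  0.1 0.1]
```

View pics/m1.png

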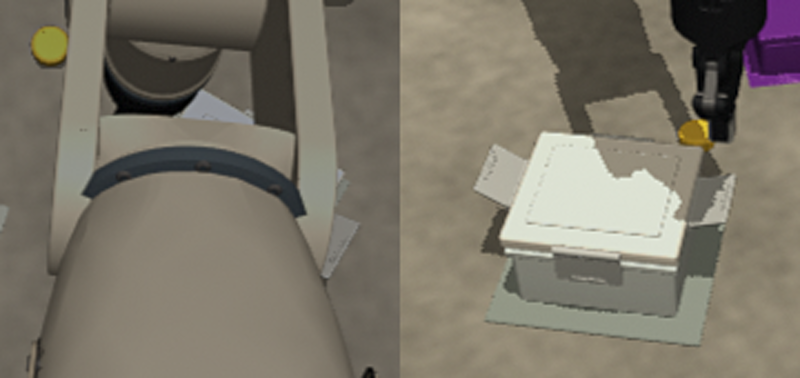

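The fingertips at crop (720,140) stand above the left clip at (715,200), as computed. Next I press straight down.

apply_moves(
  targets=[
    [[-1, 0.1, 0, 4, 0, 0, 0], [-1, 0.1, 0, 6, 0, 0, 0], [-1, 0.1, 0, 7, 0, 0, 0], [-1, 0.1, 0, 8, 0, 0, 0], [-1, 0.1, 0, 9, 0, 0, 0], [-1, 0.1, 0, 9.5, 0, 0, 0], [-1, 0.1, 0, 9.5, 0, 0, 0]],
  ],
)

```text
clock: 2.5
eef_pos: [589.3, -64.2, 78.3]
tcp_rot: [-3.141, 0.001, -0.55]
contact_force: [-0.2, -0.6, -0.2]
opening: 0.004
```

```bash
python3 go.py 0,108,58 0,96,58; python3 - <<'E'
from rig import r
import cv2,numpy as np
b=r.grab_frame("scene")["pixels"][200:340,140:300,::-1]
cv2.imwrite("pics/m2.png",cv2.resize(b,None,fx=3.5,fy=3.5,interpolation=cv2.INTER_CUBIC))
E
```

```text
t 2.5 box [  0.4 106.9  78.3] F [-0.2 -0.6 -0.2] 0.003986509904068989
[0.0, 108.0, 58.0] [-0.03 -0.11  2.03] [-0.   0.1 -0.1]
[0.0, 96.0, 58.0] [-0.03  1.09  2.03] [-0.   0.1 -0.1]
```

View pics/m2.png

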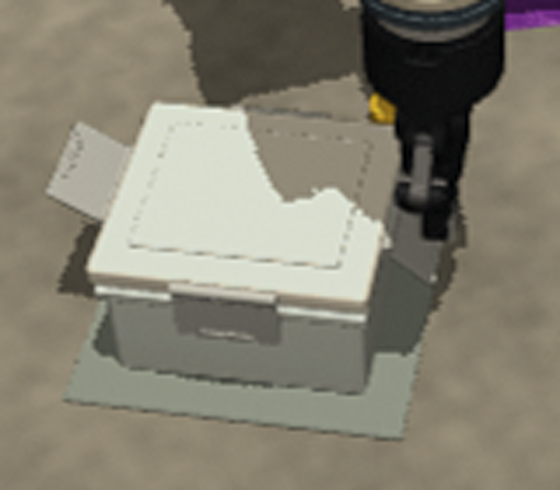

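The left clip at (415,240) now slopes downward under the fingertips at (435,230). I'll continue down, then push inward.

apply_moves(
  targets=[
    [[-1, 0, -0.1, 1, 0, 0, 0], [-1, 0, -0.1, 2, 0, 0, 0], [-1, 0, 0.2, 2.2, 0, 0, 0], [-1, 0, 0.5, 2.2, 0, 0, 0], [-1, 0, 0.8, 2.2, 0, 0, 0], [-1, 0, 1, 2.2, 0, 0, 0], [-1, 0, 1, 2.2, 0, 0, 0]],
  ],
)

```text
clock: 3.25
eef_pos: [583.8, -73.0, 56.7]
tcp_rot: [-3.142, 0.001, -0.55]
contact_force: [0.3, -0.3, 0.3]
opening: -0.003
```

```bash
python3 go.py 0,96,58
```

```text
t 3.25 box [ 0.3 96.5 56.7] F [ 0.3 -0.3  0.3] -0.0032010271552938997
[0.0, 96.0, 58.0] [-0.03  0.05 -0.13] [-0.   0.1 -0.1]
```

apply_moves(
  targets=[
    [[-1, 0, 0.1, 0, 0, 0, 0], [-1, 0, 0.2, 0, 0, 0, 0], [-1, 0, 0.3, 0, 0, 0, 0], [-1, 0, 0.3, 0, 0, 0, 0]],
  ],
)

```text
clock: 3.65
eef_pos: [583.0, -74.5, 56.9]
tcp_rot: [-3.139, 0.001, -0.551]
contact_force: [4.3, 8.2, -2.0]
opening: -0.004
```

```bash
python3 go.py
```

```text
t 3.65 box [ 0.4 94.9 56.9] F [ 4.3  8.2 -2. ] -0.0037272100855841018
```

apply_moves(
  targets=[
    [[-1, 0, 0.2, 0, 0, 0, 0], [-1, 0, 0.2, 0, 0, 0, 0], [-1, 0, 0.2, 0, 0, 0, 0]],
  ],
)

```text
clock: 3.95
eef_pos: [583.1, -74.5, 57.0]
tcp_rot: [-3.136, 0.0, -0.552]
contact_force: [6.0, 12.0, -4.8]
opening: -0.004
```

```bash
python3 go.py
```

```text
t 3.95 box [ 0.5 94.9 57. ] F [ 6.  12.  -4.8] -0.003725720321852314
```

A hard stop: 13 N and no further motion. I'll retreat outward, then up and across to the other side.

apply_moves(
  targets=[
    [[-1, 0, -2, 0, 0, 0, 0], [-1, 0, -2, 0, 0, 0, 0], [-1, 0, -2, -5, 0, 0, 0], [-1, 0, -2, -10, 0, 0, 0], [-1, 0, -2, -12, 0, 0, 0], [-1, 0, 3, -12, 0, 0, 0], [-1, 0, 8, -12, 0, 0, 0], [-1, 0, 13, -12, 0, 0, 0]],
  ],
)

```text
clock: 4.75
eef_pos: [513.3, -187.2, 176.7]
tcp_rot: [-3.137, -0.0, -0.55]
contact_force: [0.8, -0.3, -0.8]
opening: -0.0
```

```bash
python3 go.py 0,-108,170
```

```text
t 4.75 box [ -0.3 -37.7 176.7] F [ 0.8 -0.3 -0.8] -0.00015751420723200988
[0.0, -108.0, 170.0] [0.04 7.04 0.63] [-0.3 -0.  -0.1]
```

apply_moves(
  targets=[
    [[-1, 0, 5, 0, -0.3, 0, 0], [-1, 0, 7, 0.5, -0.3, 0, 0], [-1, 0, 7, 2, -0.3, 0, 0], [-1, 0, 7, 5, -0.3, 0, 0], [-1, 0, 7, 6, -0.3, 0, 0], [-1, 0, 7, 7, -0.3, 0, 0], [-1, 0, 7, 8, -0.3, 0, 0], [-1, 0, 7, 9, -0.3, 0, 0]],
  ],
)

```text
clock: 5.55
eef_pos: [477.4, -246.9, 86.5]
tcp_rot: [3.141, -0.002, -0.549]
contact_force: [-1.0, 1.0, 6.2]
opening: -0.003
```

```bash
python3 go.py 0,-108,57 0,-96,57;  python3 - <<'E'
from rig import r
import cv2,numpy as np
b=r.grab_frame("scene")["pixels"][200:340,130:290,::-1]
cv2.imwrite("pics/m3.png",cv2.resize(b,None,fx=3.5,fy=3.5,interpolation=cv2.INTER_CUBIC))
E
```

```text
t 5.55 box [   0.3 -107.3   86.5] F [-1.   1.   6.2] -0.0032798220442770885
[0.0, -108.0, 57.0] [-0.03  0.07  2.95] [ 0.1 -0.1 -0. ]
[0.0, -96.0, 57.0] [-0.03 -1.13  2.95] [ 0.1 -0.1 -0. ]
```

View pics/m3.png

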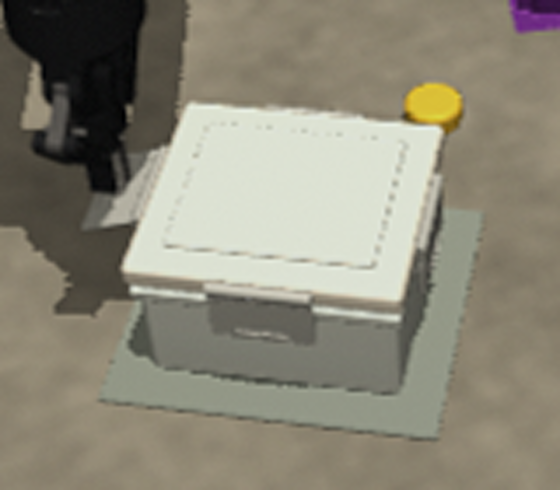

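The left clip at (430,205) lies flat against its side. The right clip at (130,190) is going down under the fingertips.

apply_moves(
  targets=[
    [[-1, 0, 0, 1, 0, 0, 0], [-1, 0, 0, 2, 0, 0, 0], [-1, 0, 0, 3, 0, 0, 0], [-1, 0, -0.4, 3, 0, 0, 0], [-1, 0, -0.7, 3, 0, 0, 0], [-1, 0, -1, 3, 0, 0, 0], [-1, 0, -1.2, 3, 0, 0, 0], [-1, 0, -1.2, 3, 0, 0, 0]],
  ],
)

```text
clock: 6.4
eef_pos: [482.1, -237.6, 55.1]
tcp_rot: [3.138, 0.0, -0.548]
contact_force: [-7.6, -14.7, -4.1]
opening: 0.001
```

```bash
python3 go.py
```

```text
t 6.4 box [ -0.6 -96.9  55.1] F [ -7.6 -14.7  -4.1] 0.0006404408506831934
```

It stops at -96.9 under 16 N. With +94.9 on the other side, the average is 95.9, which is the expected 85 + 11, so both clips should be flat. I'll retreat and check.

apply_moves(
  targets=[
    [[-1, 0, 2, 0, 0, 0, 0], [-1, 0, 2, 0, 0, 0, 0], [-1, 0, 2, -5, 0, 0, 0], [-1, 0, 2, -10, 0, 0, 0], [-1, 0, 2, -13, 0, 0, 0], [-1, 0, 10, -14, 0, 0, 0], [-1, 0, 20, -14, 0, 0, 0], [-1, 0, 25, -14, 0, 0, 0]],
  ],
)

```text
clock: 7.2
eef_pos: [394.4, -382.6, 195.7]
tcp_rot: [3.138, -0.002, -0.546]
contact_force: [0.9, -0.1, -0.6]
opening: 0.003
```

apply_moves(
  targets=[
    [[-1, -5, 12, -2, 0, 0, 0], [-1, -5, 12, -2, 0, 0, 0], [-1, -5, 12, -2, 0, 0, 0], [-1, -5, 12, -2, 0, 0, 0], [-1, -5, 12, -2, 0, 0, 0]],
  ],
)

```text
clock: 7.7
eef_pos: [289.5, -459.1, 216.4]
tcp_rot: [3.138, -0.003, -0.548]
contact_force: [0.8, -0.4, -0.3]
opening: -0.002
```

```bash
python3 go.py;  python3 - <<'E'
from rig import r
import cv2,numpy as np
a=r.grab_frame("top")["pixels"][80:260,190:440,::-1];b=r.grab_frame("scene")["pixels"][180:340,140:370,::-1]
f=lambda i:cv2.resize(i,(400,290),interpolation=cv2.INTER_CUBIC)
cv2.imwrite("pics/m4.png",np.hstack([f(a),f(b)]))
E
```

```text
t 7.7 box [ -49.3 -386.4  216.4] F [ 0.8 -0.4 -0.3] -0.0021935638681124365
```

View pics/m4.png

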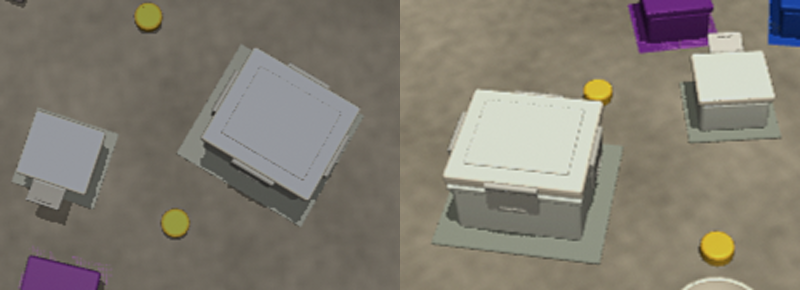

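The top view (left half) shows no clip sticking out from the box around (280,125). Both clips are flat, and the tub's clip at (45,195) is still up and untouched.

```bash
python3 -c "
from rig import r
print(r.sign_off())"
```

```text
the job is handed in; nothing more can be done
None
```

Both raised clips on the food box are folded flat, the +y one first and then the -y one. The job was handed in at about 7.8 s, with the arm clear of everything.

- **Clips shut:** I pushed each clip inward until it hit a firm stop. The last reading was about 13 N on the left and 16 N on the right. The stops were 94.9 and 96.9 mm from my estimated box centre, averaging the expected 96 mm. The final top and scene pictures show no clip sticking out.
- **Tub:** its clip is still up and was never touched.
- **A check that disagreed:** when I measured the box, the lid corners missed the stated sizes by up to 5 pixels. Letting the lid height float gave 87 mm instead of 98 mm. The box position moved by only about 1 mm between the two fits, and the contact stops confirmed it to about 1 mm in the pushing direction.

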